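# Unlock the dust trap and draw its filter cassette

### The job

Lift the lock plate by its arched handle up off the two pegs of the clay-dust trap and lay it gently, flat and handle up, in the wooden tray. Then pinch the two side catches of the filter cassette together, draw the cassette straight up out of the trap and finish while holding it by the squeezed catches, upright, still and at least 6 cm clear above the trap. Leave the other things on the table where they are.

Things in the scene. Friction and masses are not known exactly. Their poses are not given: they have to be found in the camera images.
- trap: Dust trap: bone-white box with black louvres, 200 (x) x 150 (y) x 80 mm high, fixed; a black spigot, 46 mm across, stands 38 mm out of its +x end. Origin: centre of its underside. Its top has a central well mouth 94 (x) x 64 (y) mm, in which the cassette stands with 2 mm play on a floor 6 mm up. Two steel pegs stand on the top beside the well.
- cassette: Filter cassette, grey plastic, 0.15 to 0.33 kg, 90 (x) x 60 (y) x 74 mm high, loose, standing in the trap's well along the trap's axes, its top level with the trap's. Origin: centre of its underside. Two black catches stand up from its +y and -y sides; a tooth on each hooks 4 mm under the trap's top, so it cannot rise until both are squeezed inward.
- cassette_grip (a point): Point midway between the two catch paddles, at mid-height of the paddles: 92 mm above the cassette's origin (98 mm above the table at the start).
- paddle_left (a point): Middle of the outer face of the +y catch's paddle, an upright plate 24 (x) x 7 (y) x 28 mm high, z = 78 to 106 mm in the cassette's frame (4 to 32 mm above the trap's top). At rest the two outer faces are 62 mm apart, the inner faces 48 mm; fully squeezed the outer faces are 46 mm apart.
- paddle_right (a point): The same on the cassette's -y side.
- catch_left (a joint): How far the +y catch is pushed in towards the middle: 0 at rest (sprung out), 0.008 m fully in; its tooth clears the trap's top from about 0.005 m. Spring: 3 N to start, 7 N fully in. Squeezed between the fingers with 15 to 30 N both catches go fully in and the cassette is carried by friction on the paddles.
- catch_right (a joint): The same for the -y catch.
- lock_plate: Lock plate, steel, 0.16 to 0.28 kg, loose: flat plate 160 (x) x 44 (y) x 6 mm with two 12 mm square holes at x = +66 and -66 mm and an arched handle along x. Origin: centre of its underside. It hangs on the trap's pegs, underside 88 mm above the table, axes along the trap's, between the paddles, filling their gap to 2 mm a side so they cannot be squeezed. It comes off straight up.
- lock_grip (a point): Middle of the lock plate's handle bar, 51 mm above the plate's underside. The bar is 90 (x) x 14 (y) x 22 mm high (z = 40 to 62 mm in the plate's frame), on a leg at each end; grip it across y from above. At the start its underside is 16 mm above the paddles' tops.
- tray: Wooden tray, fixed, empty, 220 (x) x 160 (y) x 28 mm high outside, walls and floor 6 mm thick. Origin: centre of its underside. The lock plate lies in it along its x; either way round will do.
- water_bowl: Bystander: small white bowl, 68 mm across, 42 mm high. Origin: centre of its underside.
- slip_jar: Bystander: closed jar, 48 mm across, 60 mm high. Origin: centre of its underside.
- brush: Bystander: brush lying on the table, 150 mm long.
- gourd_pot: Bystander: brown clay gourd-shaped pot, 116 mm wide, 155 mm high, standing on a 45 mm high turntable. Origin: centre of its underside.
- drink_bottle: Bystander: dark bottle, 64 mm across, 200 mm high. Origin: centre of its underside.
- tool_pot: Bystander: terracotta cup, 80 mm across, 90 mm high. Origin: centre of its underside.
- bust: Bystander: small head of dry clay, 84 mm wide, 147 mm high. Origin: centre of its underside.
- peg_near (a point): Tip of the peg at x = -66 mm, y = 0 in the trap's frame: a 9 mm steel pin, tip 112 mm above the table, that rises 24 mm above a 20 mm wide shoulder (88 mm above the table) on which the lock plate rests.
- peg_far (a point): Tip of the peg at x = +66 mm, y = 0 in the trap's frame: a 9 mm steel pin, tip 112 mm above the table, that rises 24 mm above a 20 mm wide shoulder (88 mm above the table) on which the lock plate rests.

How it is judged:
By the outcome, as a careful person would: the job done as asked, in the order asked, and still so for the second after the job is handed in, while the arm keeps its last pose, push and grip.
It also fails if it takes over 64 s, if anything falls off the work surface, if the arm or the gripper's body presses on something with over 40 N, if the wrist force passes 120 N, or if a joint passes its speed limit or range.

### The arm

A 7-joint arm with a two-finger parallel gripper is mounted at the origin on the work surface. World frame = base frame: x ahead of the robot, y to its left, z up, the work surface at z = 0. Lengths are in m, angles in degrees, forces in N, time in s.
With the tool pointing down it reaches from about 0.425 to 0.875 m from the base axis. Payload 4.7 kg.
Tool frame: the origin (TCP) lies at the very end of the fingers, on their centre line; the grasp point (between the pads) lies 19 mm behind it; x points along the fingers, z is the direction in which the jaws open and shut, and the axes are right-handed (so a half turn about x gives the same grasp; the last joint's range is limited). The gripper opens to 87 mm and grips with 3 to 60 N. Pads are 19 mm wide; open, the fingers measure 117 mm over their backs; the gripper's body (75 mm by 190 mm) begins 51 mm behind the grasp point.
Start: joints at [77.985, 18.392, -4.016, 83.108, 1.295, 78.541, -3.26], TCP at [0.144, -0.634, 0.223] pointing down, gripper open.
Joint ranges: [-163.93, 163.93], [-17.29, 119.83], [-79.2, 71.16], [3.27, 140.29], [-89.18, 269.18], [5.43, 117.66], [-154.24, 154.24]. Speed limits (degrees/s): [147.25, 147.25, 180, 180, 180, 180, 180].

### API

Orientations are given as [roll, pitch, yaw] about the fixed x, y, z axes, in that order (R = Rz(yaw) Ry(pitch) Rx(roll)).
In Python, from cell import env gives the robot as it stands. The module is installed in compiled form; this text tells all that it offers.
- The arm moves only by the tool drive_tool, never from a script. Its argument "increments" is a list of rows, each a list of 2 entries, a list of its own where there are three numbers: the shift along the tool's x, y, z scaled (see below), then the turn, a rotation vector about the tool's x, y, z scaled (see below). In form: [[[dx, dy, dz], [wx, wy, wz]], ...]. A call has 1 to 10 rows; each row shifts and turns the commanded pose from where the row before left it, along the tool's axes as they then stand; what a row does not reach is not made up. The controller multiplies each number of a shift by 0.04 m and each number of a turn by 120 degrees. A row lasts 1/10 s, in which the tool goes at most 50 mm and 8.59 degrees, less where a joint would pass 70% of its speed; a pose out of reach is approached as far as the arm can. A call with a number of a shift or a turn outside -1 to 1 is refused whole. A call with a gripper value outside its range is refused whole. "hand" is the gripper's target within -1 to 1 (fully open at 1, half-way at 0, shut at -1), set as the call begins (left out, the last holds). The fingers move at their own pace and stop on an object; "squeeze" is the grip in N (left out, the last holds). Time passes only in rows, so rows that do not move let the fingers close. It gives the time, the measured TCP pose, the force and the opening at its end, in the units of the state.
- env.get_obs(): the state, without advancing time (a new reading comes with each control period).
- env.read_camera(name): name is "side" or "top"; returns a dict with "frame" (480x640x3 uint8, red, green, blue), "fx", "fy", "cx", "cy" (pixels), "distortion" ([k1, k2, p1, p2, k3] as OpenCV has them; the pictures are not rectified), "R" (3x3) and "t" (3): a world point X has camera coordinates R X + t. Camera axes: x right, y down, z forward; pixel columns grow to the right and rows downward; lengths in m; the calibration is good to about 2 mm. A picture is of the moment at which its call begins. There is no depth.
- env.sign_off(): hands the job in, once; it reports no verdict.
The state is a dict: "time_s": time; "qpos": joint angles; "joint_velocities": joint speeds; "effort": joint torques, N m; "tool_pos": TCP position; "tool_rot": TCP orientation; "force": force on the tool from outside, world axes, zero at the start; "wrist_torque": the same for the moment, N m; "grip_width": finger opening in m.
Only numpy, scipy, OpenCV 4.12 (cv2) and the standard library are available. Lean on these libraries where they do the work, as an engineer would, in place of code of your own. Each camera call takes 0.05 s, during which the arm holds its last target.

## Working session

There is one attempt and no reset: what is moved stays moved. The work goes in short steps, Python scripts to look and compute and a tool call to move; the robot and the scene stay as the last step left them, time stands still between calls to the robot, and variables do not carry over. Pictures are saved under pics/ and viewed, and the job is handed in when it is done.

Besides the shell and the picture viewer there is one more tool, called after "Request:" as name(argument=value, ...), one argument or row to a line, values as JSON. drive_tool: Moves the arm, as the interface text tells. Shifts and turns lie within -1 to 1; 1 stands for 0.04 m of shift or 120 degrees of turn. Its arguments: {"type":"object","properties":{"increments":{"type":"array"},"hand":{"type":"number"},"squeeze":{"type":"number"}},"required":["increments"]}

```bash
mkdir -p pics
python3 - <<'E'
from cell import env
import cv2,pickle
o=env.get_obs();print({k:o[k] for k in('time_s','tool_pos','tool_rot','force','grip_width')})
d={}
for n in('top','side'):
    c=env.read_camera(n);d[n]=c;cv2.imwrite(f'pics/{n}0.png',c['frame'][:,:,::-1])
    print(n,c['fx'],c['cx'],c['cy'],c['distortion'],c['R'],c['t'])
pickle.dump(d,open('cams0.pkl','wb'))
E
```

```text
{'time_s': 0.0, 'tool_pos': array([ 0.14409377, -0.6332529 ,  0.22146209]), 'tool_rot': array([-176.83987205,   89.8901685 ,  105.9877019 ]), 'force': array([-0.64234816,  0.06041693,  0.82291242]), 'grip_width': 0.08694496545732963}
top 495.0331250785201 325.24647755976196 244.18868703299242 [-0.02530084  0.          0.          0.          0.        ] [[ 0.02683448 -0.99963766 -0.00211132]
 [-0.98528592 -0.02609247 -0.16891073]
 [ 0.16879444  0.00661288 -0.98562909]] [-0.1291287   0.58954256  1.0894019 ]
side 470.09346779856406 318.1625108086964 248.55209660664113 [0.03321399 0.         0.         0.         0.        ] [[-0.90691004 -0.42124503  0.00817311]
 [-0.22768957  0.47369271 -0.8507483 ]
 [ 0.35450195 -0.77341311 -0.52550978]] [0.46516205 0.2830302  0.76991889]
```

View pics/top0.png

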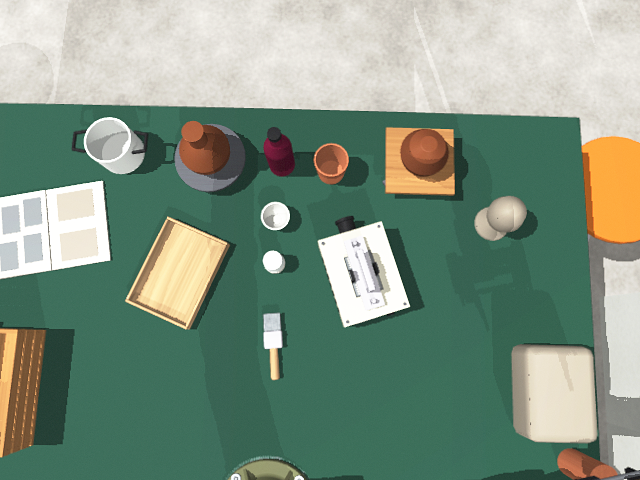

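View pics/side0.png

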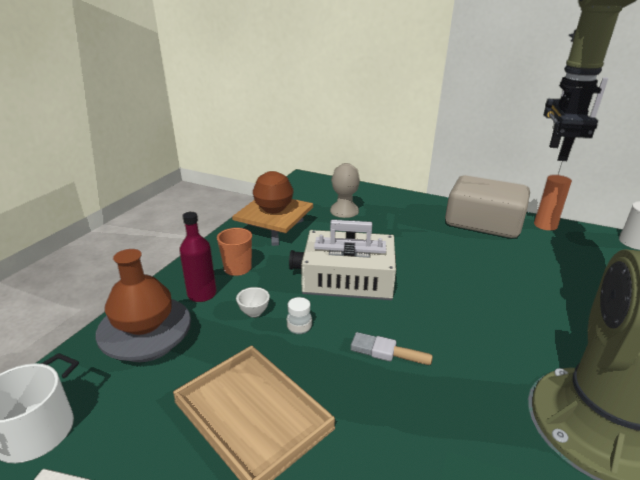

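```bash
cat > h.py <<'E'
import cv2,numpy as np,pickle
def K(c): return np.array([[c['fx'],0,c['cx']],[0,c['fy'],c['cy']],[0,0,1.]])
def ray(c,px):
    p=cv2.undistortPoints(np.array(px,float).reshape(-1,1,2),K(c),np.array(c['distortion']))[:,0]
    d=np.c_[p,np.ones(len(p))]@np.array(c['R']); C=-np.array(c['R']).T@np.array(c['t'])
    return C,d
def plane(c,px,z):
    C,d=ray(c,px); return C+d*((z-C[2])/d[:,2])[:,None]
def proj(c,X):
    return cv2.projectPoints(np.array(X,float).reshape(-1,1,3),cv2.Rodrigues(np.array(c['R']))[0],np.array(c['t']),K(c),np.array(c['distortion']))[0][:,0]
E
python3 - <<'E'
from h import *
d=pickle.load(open('cams0.pkl','rb'))
for n in d: print(n,ray(d[n],[[0,0]])[0])
for n,b in(('top',(305,205,425,335)),('top',(115,210,240,335)),('side',(280,210,410,305)),('side',(165,340,340,480))):
    f=d[n]['frame'][b[1]:b[3],b[0]:b[2],::-1]
    s=min(800/f.shape[1],600/f.shape[0]);cv2.imwrite(f'pics/z_{n}{b[0]}.png',cv2.resize(f,None,fx=s,fy=s,interpolation=cv2.INTER_CUBIC));print(n,b,s)
E
```

```text
top [ 0.4004481  -0.12090338  1.17305363]
side [0.21336542 0.65734323 0.64158555]
top (305, 205, 425, 335) 4.615384615384615
top (115, 210, 240, 335) 4.8
side (280, 210, 410, 305) 6.153846153846154
side (165, 340, 340, 480) 4.285714285714286
```

View pics/z_top305.png

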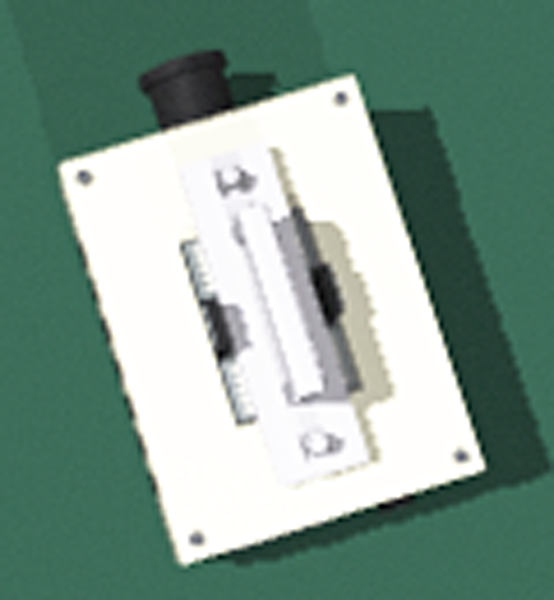

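View pics/z_top115.png

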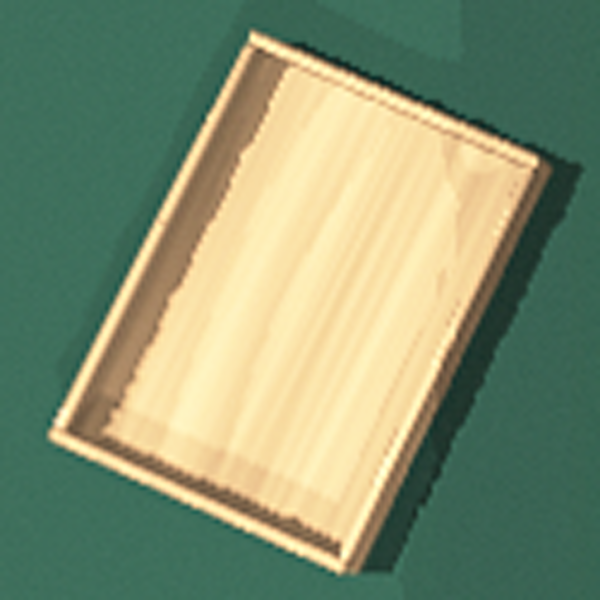

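View pics/z_side280.png

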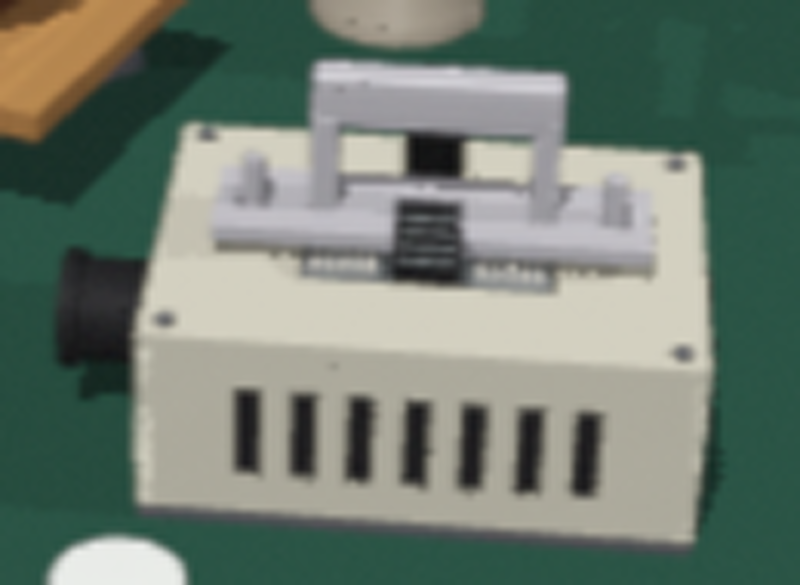

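View pics/z_side165.png

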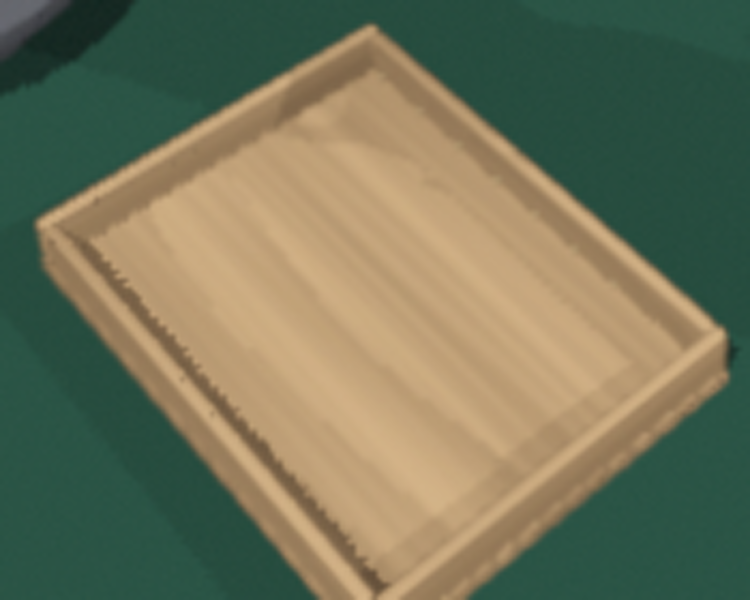

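Run:
```python
from h import *
d=pickle.load(open('cams0.pkl','rb'))
def full(p,b,s): return (np.array(p)+.5)/s-.5+b
def fit(w,lx):
    c=w.mean(0)
    print(' corners',w.round(4).tolist(),'c',c.round(4),'sides',[round(float(np.linalg.norm(w[i]-w[(i+1)%4])),4) for i in range(4)])
T=full([(62,163),(355,75),(485,467),(182,565)],(305,205),4.6154)
Y=full([(252,32),(545,158),(347,573),(52,435)],(115,210),4.8)
S=full([(185,125),(700,155),(712,368),(135,335)],(280,210),6.1538)
YS=full([(373,27),(726,333),(376,600),(38,222)],(165,340),4.2857)
for n,c,p,z in(('trap top','top',T,.08),('trap side','side',S,.08),('tray top','top',Y,.028),('tray side','side',YS,.028)):
    w=plane(d[c],p,z);fit(w,0);print(n)
    a=w[1]-w[2] if 'trap' in n and c=='top' else None
    for i in range(4):
        e=w[(i+1)%4]-w[i];print('  edge yaw',round(float(np.degrees(np.arctan2(e[1],e[0]))),2))
# handle bar top ends top view z=.15: corners
H=full([(245,212),(270,205),(325,393),(298,402)],(305,205),4.6154);fit(plane(d['top'],H,.15),0)
HS=full([(312,66),(566,78)],(280,210),6.1538);print(plane(d['side'],HS,.15))
```

```text
corners [[0.5969, -0.0971, 0.08], [0.6445, -0.2392, 0.08], [0.4554, -0.3026, 0.08], [0.4056, -0.1594, 0.08]] c [ 0.5256 -0.1996  0.08  ] sides [0.1498, 0.1994, 0.1515, 0.2012]
trap top
  edge yaw -71.5
  edge yaw -161.48
  edge yaw 109.17
  edge yaw 18.04
 corners [[0.6472, -0.2384, 0.08], [0.4566, -0.3039, 0.08], [0.4091, -0.1638, 0.08], [0.5978, -0.096, 0.08]] c [ 0.5277 -0.2005  0.08  ] sides [0.2015, 0.148, 0.2005, 0.1507]
trap side
  edge yaw -161.03
  edge yaw 108.75
  edge yaw 19.74
  edge yaw -70.88
 corners [[0.6539, 0.2645, 0.028], [0.5945, 0.1151, 0.028], [0.3915, 0.1978, 0.028], [0.4528, 0.3455, 0.028]] c [0.5232 0.2307 0.028 ] sides [0.1607, 0.2192, 0.1599, 0.2169]
tray top
  edge yaw -111.7
  edge yaw 157.83
  edge yaw 67.46
  edge yaw -21.94
 corners [[0.5937, 0.1193, 0.028], [0.3929, 0.2, 0.028], [0.4542, 0.3418, 0.028], [0.6535, 0.2654, 0.028]] c [0.5236 0.2316 0.028 ] sides [0.2164, 0.1545, 0.2135, 0.1578]
tray side
  edge yaw 158.12
  edge yaw 66.63
  edge yaw -20.98
  edge yaw -112.27
 corners [[0.564, -0.1823, 0.15], [0.5675, -0.1935, 0.15], [0.4829, -0.2193, 0.15], [0.4786, -0.2073, 0.15]] c [ 0.5233 -0.2006  0.15  ] sides [0.0118, 0.0884, 0.0128, 0.089]
[[ 0.57081917 -0.18520307  0.15      ]
 [ 0.4857128  -0.21626051  0.15      ]]
```

```bash
cat >> h.py <<'E'
from scipy.spatial.transform import Rotation as Ro
def plan(pos,yaw,obs):
    """tool-down target: tool x=-z; tool z (jaw) at heading yaw(mod 180). prints shift in tool axes (m) and rotvec(deg)"""
    R=Ro.from_euler('xyz',obs['tool_rot'],degrees=True)
    print('R cols x,y,z',R.as_matrix().round(4).tolist())
    best=None
    for yy in(yaw,yaw+180):
        z=np.array([np.cos(np.radians(yy)),np.sin(np.radians(yy)),0]);x=np.array([0,0,-1.]);y=np.cross(z,x)
        T=Ro.from_matrix(np.c_[x,y,z]);rv=(R.inv()*T).as_rotvec(degrees=True)
        print('jaw yaw',yy,'rotvec deg tool',rv.round(2),'units',(rv/120).round(4))
    dw=np.array(pos)-obs['tool_pos'];print('world d',dw.round(4),'tool d mm',(R.inv().apply(dw)*1000).round(1),'units',(R.inv().apply(dw)/.04).round(3))
E
python3 - <<'E'
from h import *
from cell import env
o=env.get_obs();print(o['qpos'].round(1));plan([.526,-.2,.22],108.7,o)
d=pickle.load(open('cams0.pkl','rb'))
for n,p,z in(('bust',(492,226),0),('box top',(553,365),.1),('bottle',(283,172),0),('pot',(207,165),.045),('jar',(274,262),.06),('bowl',(275,216),.04),('toolpot',(331,163),.09)):print(n,plane(d['top'],[p],z).round(3))
E
```

```text
[78.  18.4 -4.  83.2  1.3 78.5 -3.3]
R cols x,y,z [[-0.0005, 0.9751, 0.2219], [0.0017, 0.2219, -0.9751], [-1.0, -0.0001, -0.0017]]
jaw yaw 108.7 rotvec deg tool [1.7412e+02 0.0000e+00 1.5000e-01] units [1.451e+00 0.000e+00 1.200e-03]
jaw yaw 288.7 rotvec deg tool [-5.88 -0.1   0.  ] units [-0.049  -0.0008  0.    ]
world d [ 0.3819  0.4333 -0.0016] tool d mm [   2.1  468.5 -337.7] units [ 0.053 11.714 -8.444]
bust [[ 0.657 -0.516  0.   ]]
box top [[ 0.337 -0.604  0.1  ]]
bottle [[ 0.779 -0.004  0.   ]]
pot [[0.778 0.174 0.045]]
jar [[0.547 0.002 0.06 ]]
bowl [[0.658 0.006 0.04 ]]
toolpot [[ 0.774 -0.122  0.09 ]]
```

Request:
drive_tool(
  increments=[
    [[-0.4, 0, 0], [-0.025, -0.0008, 0]],
    [[-0.3, 0, 0], [-0.024, 0, 0]],
    [[0, 0.4, -0.23], [0, 0, 0]],
    [[0, 0.62, -0.36], [0, 0, 0]],
    [[0, 0.62, -0.36], [0, 0, 0]],
    [[0, 0.62, -0.36], [0, 0, 0]],
    [[0, 0.62, -0.36], [0, 0, 0]],
    [[0, 0.62, -0.36], [0, 0, 0]],
    [[0, 0.62, -0.36], [0, 0, 0]],
    [[0, 0.62, -0.36], [0, 0, 0]],
  ],
  hand=1,
)

```text
time_s: 1.1
tool_pos: [0.2898, -0.466, 0.2493]
tool_rot: [-66.8, 90.0, -138.1]
force: [0.2, -0.8, 0.4]
grip_width: 0.0871
```

Request:
drive_tool(
  increments=[
    [[0, 0.62, -0.36], [0, 0, 0]],
    [[0, 0.62, -0.36], [0, 0, 0]],
    [[0, 0.62, -0.36], [0, 0, 0]],
    [[0, 0.62, -0.36], [0, 0, 0]],
    [[0, 0.62, -0.36], [0, 0, 0]],
    [[0, 0.62, -0.36], [0, 0, 0]],
    [[0, 0.62, -0.36], [0, 0, 0]],
    [[0, 0.62, -0.36], [0, 0, 0]],
    [[0, 0.62, -0.36], [0, 0, 0]],
    [[0, 0.62, -0.36], [0, 0, 0]],
  ],
)

```text
time_s: 2.1
tool_pos: [0.4775, -0.2501, 0.249]
tool_rot: [-63.4, 89.9, -134.7]
force: [-0.5, -0.1, -0.5]
grip_width: 0.0872
```

Request:
drive_tool(
  increments=[
    [[0, 0.62, -0.36], [0, 0, 0]],
    [[0, 0.62, -0.36], [0, 0, 0]],
    [[0, 0.35, -0.2], [0, 0, 0]],
    [[0, 0, 0], [0, 0, 0]],
    [[0, 0, 0], [0, 0, 0]],
  ],
)

```text
time_s: 2.6
tool_pos: [0.5249, -0.1971, 0.2492]
tool_rot: [-55.8, 89.9, -127.1]
force: [-0.7, 0.1, -0.2]
grip_width: 0.0875
```

Run:
```python
from h import *
from cell import env
o=env.get_obs();print(o['time_s'],o['qpos'].round(1),o['tool_pos'],o['force'],o['joint_velocities'].round(2));plan([.526,-.2,.17],108.7,o)
```

```text
2.6 [ 44.6   8.7 -29.8  92.9   4.5  79.6 -56.9] [ 0.5248796  -0.19707595  0.24917896] [-0.74967476  0.05601941 -0.16097872] [ 1.27 -0.28  1.31 -0.28  0.41  0.08  0.41]
R cols x,y,z [[-0.0014, 0.947, 0.3211], [-0.0018, 0.3211, -0.947], [-1.0, -0.0019, 0.0013]]
jaw yaw 108.7 rotvec deg tool [-1.7997e+02 -1.7000e-01  1.2000e-01] units [-1.4997e+00 -1.4000e-03  1.0000e-03]
jaw yaw 288.7 rotvec deg tool [0.03 0.07 0.11] units [0.0003 0.0006 0.0009]
world d [ 0.0011 -0.0029 -0.0792] tool d mm [79.2  0.3  3. ] units [1.98  0.007 0.076]
```

Request:
drive_tool(
  increments=[
    [[0.4, 0, 0.04], [0, 0.0006, 0.0009]],
    [[0.5, 0, 0.04], [0, 0, 0]],
    [[0.5, 0, 0], [0, 0, 0]],
    [[0.4, 0, 0], [0, 0, 0]],
    [[0.15, 0, 0], [0, 0, 0]],
    [[0, 0, 0], [0, 0, 0]],
  ],
)

```text
time_s: 3.2
tool_pos: [0.5255, -0.2015, 0.1711]
tool_rot: [-161.9, 90.0, 126.7]
force: [0.8, -0.5, 0.6]
grip_width: 0.0869
```

```bash
cat > look.py <<'E'
import sys
from h import *
from cell import env
def look(tag,boxes):
    d={}
    for n in boxes:
        c=d[n]=env.read_camera(n);b=boxes[n];f=c['frame'][b[1]:b[3],b[0]:b[2],::-1]
        s=min(800/f.shape[1],600/f.shape[0]);cv2.imwrite(f'pics/{tag}_{n}.png',cv2.resize(f,None,fx=s,fy=s,interpolation=cv2.INTER_CUBIC));print(n,b,s)
    pickle.dump(d,open(f'{tag}.pkl','wb'))
    return d
E
python3 - <<'E'
from look import *
o=env.get_obs();print(o['time_s'],o['qpos'].round(1),o['tool_pos'],o['force']);plan([.5255,-.2,.121],108.7,o)
look('a',{'top':(285,185,445,345),'side':(270,150,430,310)})
E
```

```text
3.2 [ 44.5  11.7 -29.5  98.8   6.   71.1 -57.9] [ 0.52548972 -0.20152202  0.17110187] [ 0.84924372 -0.5053258   0.57646153]
R cols x,y,z [[-0.0003, 0.9478, 0.3188], [0.0004, 0.3188, -0.9478], [-1.0, -0.0002, -0.0005]]
jaw yaw 108.7 rotvec deg tool [1.7989e+02 1.0000e-02 4.0000e-02] units [1.4991e+00 1.0000e-04 3.0000e-04]
jaw yaw 288.7 rotvec deg tool [-0.11 -0.03  0.01] units [-0.0009 -0.0002  0.0001]
world d [ 0.      0.0015 -0.0501] tool d mm [50.1  0.5 -1.4] units [ 1.253  0.013 -0.035]
top (285, 185, 445, 345) 3.75
side (270, 150, 430, 310) 3.75
```

View pics/a_side.png

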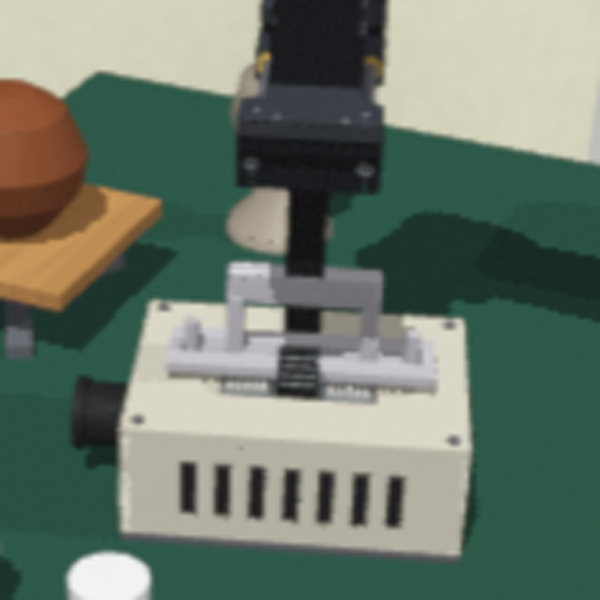

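View pics/a_top.png

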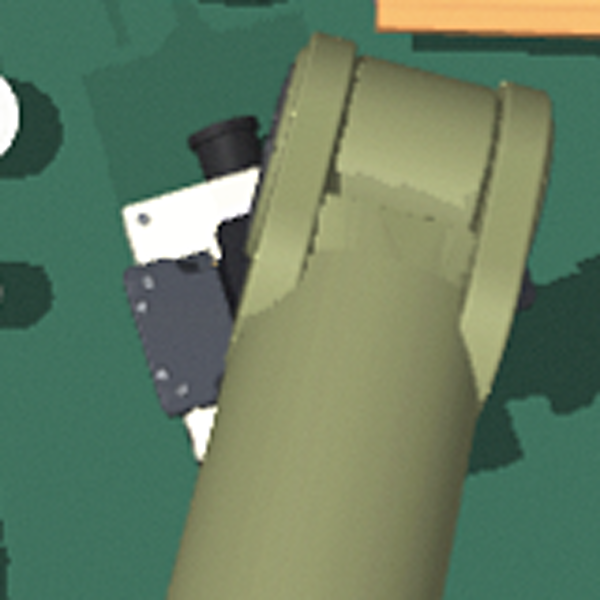

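Request:
drive_tool(
  increments=[
    [[0.2, 0.01, -0.03], [0, 0, 0]],
    [[0.25, 0, 0], [0, 0, 0]],
    [[0.25, 0, 0], [0, 0, 0]],
    [[0.25, 0, 0], [0, 0, 0]],
    [[0.2, 0, 0], [0, 0, 0]],
    [[0.1, 0, 0], [0, 0, 0]],
    [[0, 0, 0], [0, 0, 0]],
    [[0, 0, 0], [0, 0, 0]],
  ],
)

```text
time_s: 4.1
tool_pos: [0.5272, -0.1994, 0.1222]
tool_rot: [73.6, 89.9, 2.3]
force: [-0.7, 1.0, -0.0]
grip_width: 0.0872
```

Run:
```python
from look import *
o=env.get_obs();print(o['time_s'],o['tool_pos'],o['force']);plan([.5255,-.2,.121],108.7,o)
look('b',{'side':(270,150,430,310)})
```

```text
4.1 [ 0.52717904 -0.19942041  0.12216703] [-0.66594683  0.97477154 -0.00893803]
R cols x,y,z [[0.0022, 0.9472, 0.3207], [0.0001, 0.3207, -0.9472], [-1.0, 0.0021, 0.0006]]
jaw yaw 108.7 rotvec deg tool [-1.7999e+02  1.9000e-01  5.0000e-02] units [-1.4999e+00  1.6000e-03  5.0000e-04]
jaw yaw 288.7 rotvec deg tool [ 0.01  0.04 -0.12] units [ 0.0001  0.0003 -0.001 ]
world d [-0.0017 -0.0006 -0.0012] tool d mm [ 1.2 -1.8  0. ] units [ 0.029 -0.044  0.   ]
side (270, 150, 430, 310) 3.75
```

View pics/b_side.png

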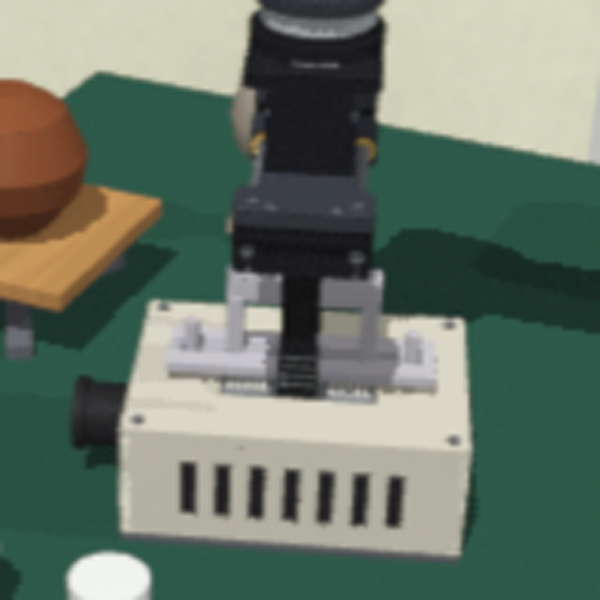

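The fingers straddle the bar near its middle (crop column 300, bar spans 230–382) and are clear of the paddles. Closing.

Request:
drive_tool(
  increments=[
    [[0.02, 0, 0], [0, 0, 0]],
    [[0, 0, 0], [0, 0, 0]],
    [[0, 0, 0], [0, 0, 0]],
    [[0, 0, 0], [0, 0, 0]],
    [[0, 0, 0], [0, 0, 0]],
    [[0, 0, 0], [0, 0, 0]],
    [[0, 0, 0], [0, 0, 0]],
    [[0, 0, 0], [0, 0, 0]],
    [[0, 0, 0], [0, 0, 0]],
    [[0, 0, 0], [0, 0, 0]],
  ],
  hand=-1,
  squeeze=30,
)

```text
time_s: 5.15
tool_pos: [0.5269, -0.1994, 0.1211]
tool_rot: [76.0, 89.9, 4.7]
force: [0.3, -0.3, -0.2]
grip_width: 0.015
```

Request:
drive_tool(
  increments=[
    [[-0.1, 0, 0], [0, 0, 0]],
    [[-0.15, 0, 0], [0, 0, 0]],
    [[-0.2, 0, 0], [0, 0, 0]],
    [[-0.2, 0, 0], [0, 0, 0]],
    [[-0.2, 0, 0], [0, 0, 0]],
    [[-0.2, 0, 0], [0, 0, 0]],
    [[-0.3, 0, 0], [0, 0, 0]],
    [[-0.4, 0, 0], [0, 0, 0]],
    [[-0.3, 0, 0], [0, 0, 0]],
    [[0, 0, 0], [0, 0, 0]],
  ],
)

```text
time_s: 6.15
tool_pos: [0.5282, -0.1998, 0.2057]
tool_rot: [54.1, 89.7, -17.2]
force: [0.0, -0.7, -1.7]
grip_width: 0.0138
```

Run:
```python
from look import *
o=env.get_obs();print(o['time_s'],o['qpos'].round(1),o['tool_pos'],o['force'],o['grip_width']);plan([.5235,.231,.22],68.,o)
look('c',{'side':(270,100,430,310)})
```

```text
6.15 [ 44.6  10.3 -29.7  96.3   5.3  74.5 -57.4] [ 0.52815484 -0.19978702  0.20570654] [ 0.02271013 -0.71893078 -1.72712894] 0.01382574173724897
R cols x,y,z [[0.0056, 0.9472, 0.3207], [-0.0017, 0.3207, -0.9472], [-1.0, 0.0048, 0.0034]]
jaw yaw 68.0 rotvec deg tool [-1.393e+02  4.200e-01  1.200e-01] units [-1.1608e+00  3.5000e-03  1.0000e-03]
jaw yaw 248.0 rotvec deg tool [40.7   0.09 -0.33] units [ 0.3392  0.0008 -0.0028]
world d [-0.0047  0.4308  0.0143] tool d mm [ -15.1  133.8 -409.5] units [ -0.377   3.345 -10.237]
side (270, 100, 430, 310) 2.857142857142857
```

View pics/c_side.png

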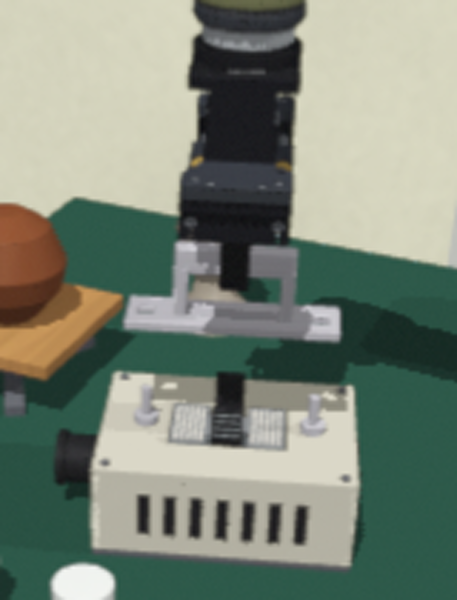

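Request:
drive_tool(
  increments=[
    [[-0.1, 0.05, -0.15], [0, 0, 0]],
    [[-0.1, 0.1, -0.3], [0, 0, 0]],
    [[-0.1, 0.15, -0.46], [0, 0, 0]],
    [[-0.08, 0.19, -0.58], [0, 0, 0]],
    [[0, 0.19, -0.58], [0, 0, 0]],
    [[0, 0.19, -0.58], [0, 0, 0]],
    [[0, 0.19, -0.58], [0, 0, 0]],
    [[0, 0.19, -0.58], [0, 0, 0]],
    [[0, 0.19, -0.58], [0, 0, 0]],
    [[0, 0.19, -0.58], [0, 0, 0]],
  ],
)

```text
time_s: 7.2
tool_pos: [0.524, 0.013, 0.2186]
tool_rot: [79.4, 89.9, 8.2]
force: [1.0, -1.0, -2.0]
grip_width: 0.0138
```

Request:
drive_tool(
  increments=[
    [[0, 0.19, -0.58], [0, 0, 0]],
    [[0, 0.19, -0.58], [0, 0, 0]],
    [[0, 0.19, -0.58], [0, 0, 0]],
    [[0, 0.19, -0.58], [0, 0, 0]],
    [[0, 0.19, -0.58], [0, 0, 0]],
    [[0, 0.19, -0.58], [0, 0, 0]],
    [[0, 0.19, -0.58], [0, 0, 0]],
    [[0, 0.19, -0.58], [0, 0, 0]],
    [[0, 0.19, -0.58], [0, 0, 0]],
    [[0, 0.13, -0.4], [0, 0, 0]],
  ],
)

```text
time_s: 8.2
tool_pos: [0.5203, 0.2504, 0.2187]
tool_rot: [117.3, 89.9, 46.3]
force: [-0.2, 0.3, -3.1]
grip_width: 0.014
```

Request:
drive_tool(
  increments=[
    [[0, 0, 0], [0.04, 0, -0.0028]],
    [[0, 0, 0], [0.05, 0, 0]],
    [[0, 0, 0], [0.05, 0, 0]],
    [[0, 0, 0], [0.05, 0, 0]],
    [[0, 0, 0], [0.05, 0, 0]],
    [[0, 0, 0], [0.05, 0, 0]],
    [[0, 0, 0], [0.05, 0, 0]],
    [[0, 0, 0], [0, 0, 0]],
    [[0, 0, 0], [0, 0, 0]],
  ],
)

```text
time_s: 9.1
tool_pos: [0.5214, 0.2475, 0.2186]
tool_rot: [-48.2, 89.8, -160.0]
force: [0.0, -1.1, -2.8]
grip_width: 0.0139
```

Run:
```python
from look import *
o=env.get_obs();print(o['time_s'],o['qpos'].round(1),o['tool_pos'],o['force'],o['grip_width']);plan([.5235,.231,.045],68.,o)
look('d',{'side':(80,50,450,480),'top':(100,100,450,400)})
```

```text
9.1 [   8.3   13.9  -42.3   92.7    9.4   77.3 -147.1] [0.52142298 0.24753541 0.21855822] [ 0.03925617 -1.11179834 -2.76763739] 0.013919328808090903
R cols x,y,z [[-0.004, 0.9281, -0.3723], [-0.0014, -0.3723, -0.9281], [-1.0, -0.0032, 0.0028]]
jaw yaw 68.0 rotvec deg tool [-179.86   -0.28    0.25] units [-1.4988 -0.0024  0.0021]
jaw yaw 248.0 rotvec deg tool [0.14 0.16 0.18] units [0.0012 0.0014 0.0015]
world d [ 0.0021 -0.0165 -0.1736] tool d mm [173.6   8.6  14.1] units [4.339 0.216 0.352]
side (80, 50, 450, 480) 1.3953488372093024
top (100, 100, 450, 400) 2.0
```

View pics/d_side.png

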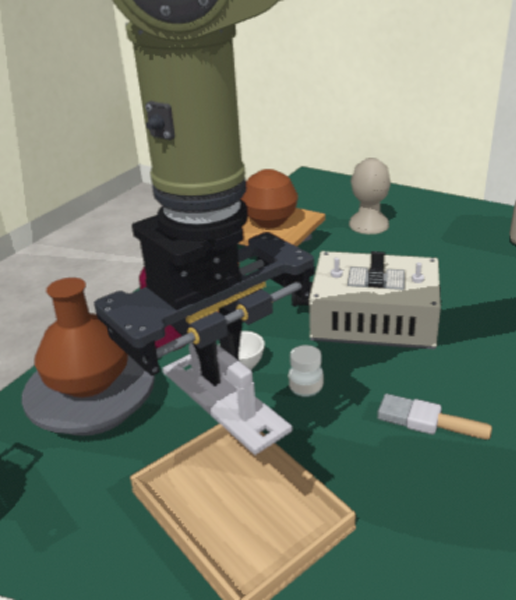

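View pics/d_top.png

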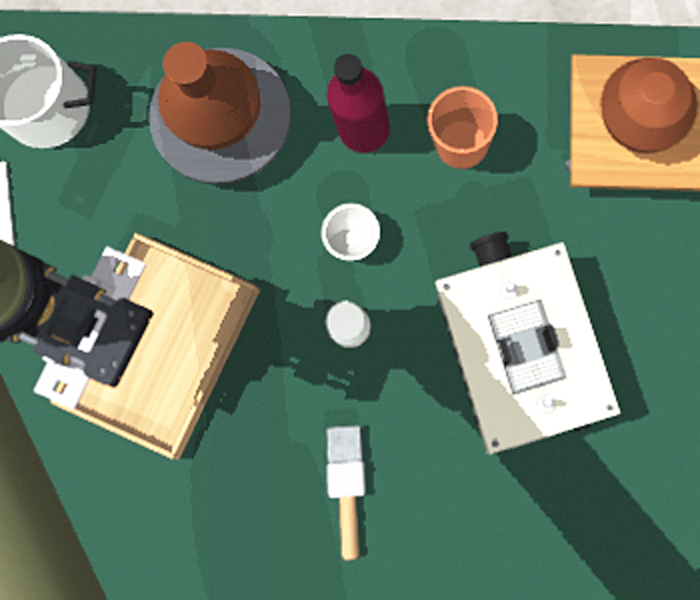

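Request:
drive_tool(
  increments=[
    [[0.3, 0.1, 0.17], [0, 0.0014, 0.0015]],
    [[0.5, 0.1, 0.17], [0, 0, 0]],
    [[0.6, 0, 0], [0, 0, 0]],
    [[0.6, 0, 0], [0, 0, 0]],
    [[0.6, 0, 0], [0, 0, 0]],
    [[0.6, 0, 0], [0, 0, 0]],
    [[0.4, 0, 0], [0, 0, 0]],
    [[0.2, 0, 0], [0, 0, 0]],
    [[0, 0, 0], [0, 0, 0]],
    [[0, 0, 0], [0, 0, 0]],
  ],
)

```text
time_s: 10.2
tool_pos: [0.5253, 0.231, 0.0672]
tool_rot: [134.4, 89.9, 22.3]
force: [0.1, 0.8, -2.2]
grip_width: 0.0138
```

Run:
```python
from look import *
o=env.get_obs();print(o['time_s'],o['qpos'].round(1),o['tool_pos'],o['force'],o['grip_width']);plan([.5235,.231,.039],68.,o)
look('e',{'side':(80,50,450,480)})
```

```text
10.2 [   6.8   21.   -39.2  103.2   15.    61.  -149.9] [0.52530255 0.23100006 0.06720612] [ 0.07990812  0.77161546 -2.18194818] 0.013776998886920095
R cols x,y,z [[0.0014, 0.9266, -0.376], [0.0006, -0.376, -0.9266], [-1.0, 0.0011, -0.0011]]
jaw yaw 68.0 rotvec deg tool [ 1.7991e+02 -1.0000e-01  1.0000e-01] units [ 1.4993e+00 -8.0000e-04  8.0000e-04]
jaw yaw 248.0 rotvec deg tool [-0.09 -0.06 -0.06] units [-0.0007 -0.0005 -0.0005]
world d [-0.0018 -0.     -0.0282] tool d mm [28.2 -1.7  0.7] units [ 0.705 -0.043  0.018]
side (80, 50, 450, 480) 1.3953488372093024
```

View pics/e_side.png

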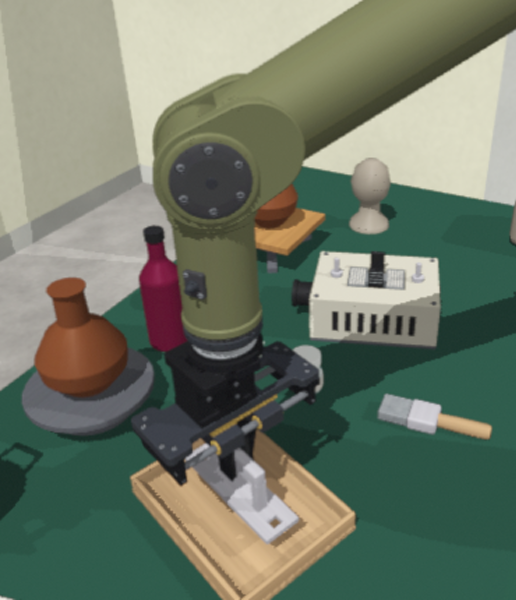

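Request:
drive_tool(
  increments=[
    [[0.2, -0.02, 0], [0, 0, 0]],
    [[0.2, 0, 0], [0, 0, 0]],
    [[0.1, 0, 0], [0, 0, 0]],
    [[0.05, 0, 0], [0, 0, 0]],
    [[0, 0, 0], [0, 0, 0]],
    [[0, 0, 0], [0, 0, 0]],
  ],
)

```text
time_s: 10.85
tool_pos: [0.524, 0.2311, 0.0445]
tool_rot: [132.8, 90.0, 20.7]
force: [0.1, -0.3, -2.7]
grip_width: 0.0133
```

Request:
drive_tool(
  increments=[
    [[0.03, 0, 0], [0, 0, 0]],
    [[0.03, 0, 0], [0, 0, 0]],
    [[0.03, 0, 0], [0, 0, 0]],
    [[0.03, 0, 0], [0, 0, 0]],
    [[0, 0, 0], [0, 0, 0]],
    [[0, 0, 0], [0, 0, 0]],
  ],
)

```text
time_s: 11.45
tool_pos: [0.5239, 0.231, 0.0396]
tool_rot: [99.5, 90.0, -12.6]
force: [-0.1, 0.1, -2.7]
grip_width: 0.0138
```

Request:
drive_tool(
  increments=[
    [[0.02, 0, 0], [0, 0, 0]],
    [[0.02, 0, 0], [0, 0, 0]],
    [[0, 0, 0], [0, 0, 0]],
  ],
)

```text
time_s: 11.75
tool_pos: [0.524, 0.231, 0.0392]
tool_rot: [56.8, 90.0, -55.3]
force: [-2.8, -1.3, 6.9]
grip_width: 0.0135
```

Request:
drive_tool(
  increments=[
    [[0.02, 0, 0], [0, 0, 0]],
    [[0.02, 0, 0], [0, 0, 0]],
    [[0, 0, 0], [0, 0, 0]],
  ],
)

```text
time_s: 12.05
tool_pos: [0.5241, 0.231, 0.0392]
tool_rot: [45.6, 89.9, -66.5]
force: [-7.1, -3.8, 17.0]
grip_width: 0.0138
```

Request:
drive_tool(
  increments=[
    [[-0.02, 0, 0], [0, 0, 0]],
    [[-0.02, 0, 0], [0, 0, 0]],
    [[0, 0, 0], [0, 0, 0]],
  ],
)

```text
time_s: 12.35
tool_pos: [0.524, 0.2311, 0.0392]
tool_rot: [69.6, 90.0, -42.5]
force: [-4.5, -2.2, 7.0]
grip_width: 0.0134
```

Request:
drive_tool(
  increments=[
    [[0, 0, 0], [0, 0, 0]],
    [[0, 0, 0], [0, 0, 0]],
    [[0, 0, 0], [0, 0, 0]],
    [[0, 0, 0], [0, 0, 0]],
    [[0, 0, 0], [0, 0, 0]],
  ],
  hand=0,
)

```text
time_s: 12.85
tool_pos: [0.5239, 0.231, 0.0379]
tool_rot: [155.4, 90.0, 43.3]
force: [-1.2, -0.6, 0.3]
grip_width: 0.0412
```

Request:
drive_tool(
  increments=[
    [[-0.1, 0, 0], [0, 0, 0]],
    [[-0.3, 0, 0], [0, 0, 0]],
    [[-0.5, 0, 0], [0, 0, 0]],
    [[-0.7, 0, 0], [0, 0, 0]],
    [[-0.7, 0, 0], [0, 0, 0]],
    [[-0.7, 0, 0], [0, 0, 0]],
    [[-0.7, 0, 0], [0, 0, 0]],
    [[-0.5, 0, 0], [0, 0, 0]],
    [[-0.3, 0, 0], [0, 0, 0]],
  ],
)

```text
time_s: 13.75
tool_pos: [0.5246, 0.2317, 0.2211]
tool_rot: [126.8, 89.8, 14.8]
force: [1.1, 0.2, 0.7]
grip_width: 0.0436
```

Run:
```python
from look import *
o=env.get_obs();print(o['time_s'],o['qpos'].round(1),o['tool_pos'],o['force'],o['grip_width']);plan([.526,-.2,.21],108.7,o)
look('f',{'side':(80,50,450,480),'top':(100,100,450,400)})
```

```text
13.75 [   8.9   12.5  -40.6   93.5    8.4   76.8 -145. ] [0.52462678 0.23167365 0.22110999] [1.10793666 0.19838047 0.72778231] 0.043567536138166156
R cols x,y,z [[0.0039, 0.9267, -0.3759], [0.001, -0.3759, -0.9267], [-1.0, 0.0032, -0.0024]]
jaw yaw 108.7 rotvec deg tool [ 1.3922e+02 -2.9000e-01  8.0000e-02] units [ 1.1602e+00 -2.4000e-03  7.0000e-04]
jaw yaw 288.7 rotvec deg tool [-40.78  -0.07  -0.22] units [-0.3398 -0.0006 -0.0019]
world d [ 0.0014 -0.4317 -0.0111] tool d mm [ 10.7 163.5 399.5] units [0.267 4.088 9.988]
side (80, 50, 450, 480) 1.3953488372093024
top (100, 100, 450, 400) 2.0
```

View pics/f_side.png

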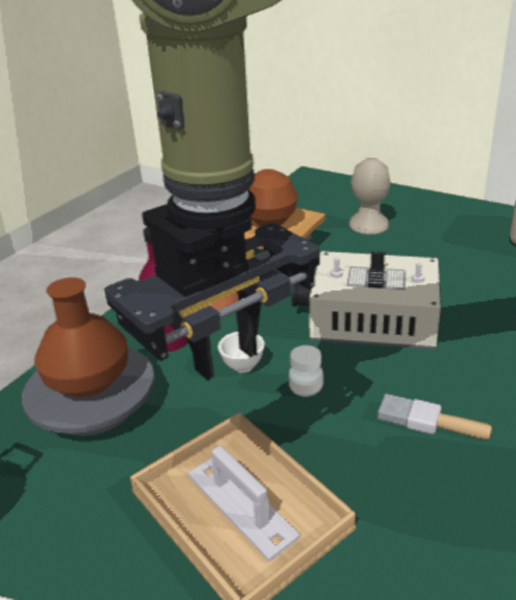

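View pics/f_top.png

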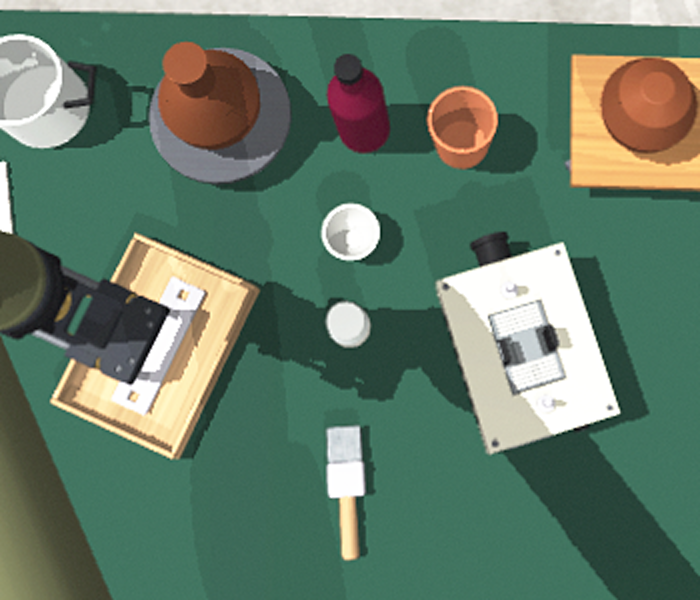

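Run:
```python
from h import *
d=pickle.load(open('f.pkl','rb'))
for n,b in(('top',(335,235,395,310)),('side',(300,220,400,300))):
    f=d[n]['frame'][b[1]:b[3],b[0]:b[2],::-1]
    s=8 if n=='top' else 7.5
    cv2.imwrite(f'pics/fz_{n}.png',cv2.resize(f,None,fx=s,fy=s,interpolation=cv2.INTER_CUBIC))
```

```text
(no output)
```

View pics/fz_top.png

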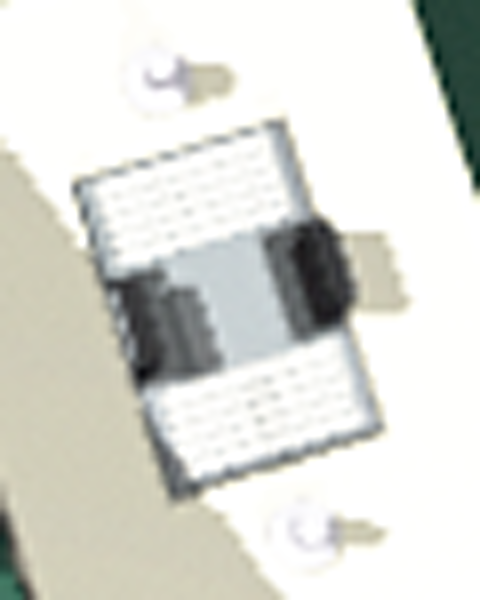

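View pics/fz_side.png

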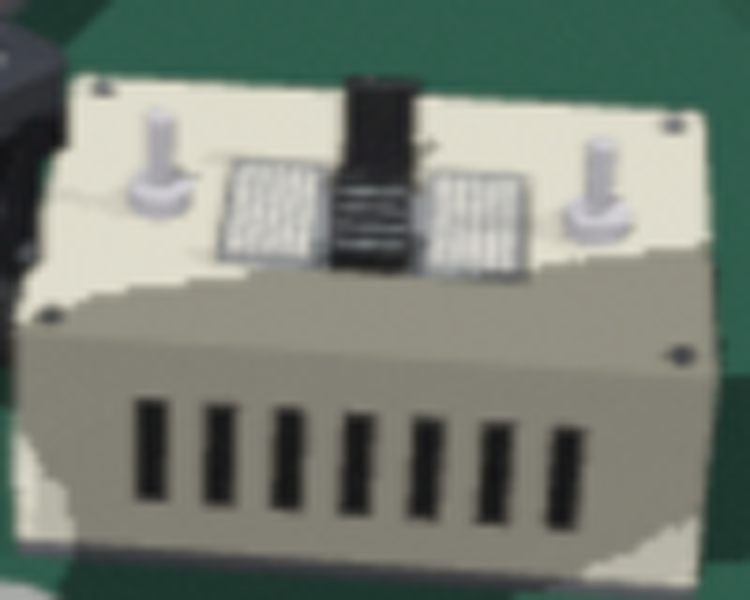

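Run:
```python
from h import *
d=pickle.load(open('f.pkl','rb'))
full=lambda p,b,s:(np.array(p)+.5)/s-.5+np.array(b)
def yaw(v): return np.degrees(np.arctan2(v[1],v[0]))
w=plane(d['top'],full([(75,185),(285,120),(383,432),(175,500)],(335,235),8),.08)
print('well c',w.mean(0),'yaw',yaw(w[0]-w[3]),yaw(w[1]-w[2]),np.linalg.norm(w[0]-w[3]),np.linalg.norm(w[0]-w[1]))
w=plane(d['top'],full([(160,72),(313,527)],(335,235),8),.112);print('pegs top',w.mean(0),yaw(w[0]-w[1]),np.linalg.norm(w[0]-w[1]))
w=plane(d['side'],full([(162,113),(602,141)],(300,220),7.5),.112);print('pegs side',w.mean(0),yaw(w[0]-w[1]),np.linalg.norm(w[0]-w[1]))
w=plane(d['side'],full([(238,160),(526,175),(525,280),(220,262)],(300,220),7.5),.08);print('well side',w.mean(0))
w=plane(d['top'],full([(330,272),(130,335)],(335,235),8),.112);print('paddle tops ',w,w.mean(0),yaw(w[1]-w[0]))
c=np.array([.526,-.2]);
a=np.radians(18.8);
for s in(1,-1):print(full([0,0],(0,0),1),proj(d['top'],[c[0]-s*.0275*np.sin(a),c[1]+s*.0275*np.cos(a),.112]))
```

```text
well c [ 0.5248597  -0.19954198  0.08      ] yaw 18.659216944443866 17.979181838981482 0.09157619380815465 0.06160547780135514
pegs top [ 0.52419558 -0.19893585  0.112     ] 19.361563435541093 0.1293836105259541
pegs side [ 0.52736894 -0.19986096  0.112     ] 18.44592277965822 0.13129378761581223
well side [ 0.52715934 -0.20004382  0.08      ]
paddle tops  [[ 0.5317327  -0.22423255  0.112     ]
 [ 0.51326924 -0.17064052  0.112     ]] [ 0.52250097 -0.19743653  0.112     ] 109.00978704320075
[0. 0.] [[352.39089848 274.68770023]]
[0. 0.] [[376.66091836 267.14336017]]
```

Request:
drive_tool(
  increments=[
    [[0, 0, 0], [-0.05, 0, -0.0019]],
    [[0, 0, 0], [-0.05, 0, 0]],
    [[0, 0, 0], [-0.06, 0, 0]],
    [[0, 0, 0], [-0.06, 0, 0]],
    [[0, 0, 0], [-0.06, 0, 0]],
    [[0, 0, 0], [-0.06, 0, 0]],
    [[0, -0.05, 0.15], [0, 0, 0]],
    [[0, -0.1, 0.3], [0, 0, 0]],
    [[0, -0.15, 0.46], [0, 0, 0]],
    [[0, -0.19, 0.58], [0, 0, 0]],
  ],
  hand=1,
)

```text
time_s: 14.85
tool_pos: [0.524, 0.1672, 0.2175]
tool_rot: [-123.5, 89.7, 165.1]
force: [0.9, -0.0, -0.3]
grip_width: 0.087
```

Request:
drive_tool(
  increments=[
    [[0, -0.19, 0.58], [0, 0, 0]],
    [[0, -0.19, 0.58], [0, 0, 0]],
    [[0, -0.19, 0.58], [0, 0, 0]],
    [[0, -0.19, 0.58], [0, 0, 0]],
    [[0, -0.19, 0.58], [0, 0, 0]],
    [[0, -0.19, 0.58], [0, 0, 0]],
    [[0, -0.19, 0.58], [0, 0, 0]],
    [[0, -0.19, 0.58], [0, 0, 0]],
    [[0, -0.19, 0.58], [0, 0, 0]],
    [[0, -0.19, 0.58], [0, 0, 0]],
  ],
)

```text
time_s: 15.85
tool_pos: [0.526, -0.0782, 0.2174]
tool_rot: [-119.9, 89.8, 168.6]
force: [1.0, -0.4, -0.7]
grip_width: 0.0872
```

Request:
drive_tool(
  increments=[
    [[0, -0.19, 0.58], [0, 0, 0]],
    [[0, -0.19, 0.58], [0, 0, 0]],
    [[0, -0.19, 0.58], [0, 0, 0]],
    [[0, -0.15, 0.46], [0, 0, 0]],
    [[0, -0.1, 0.3], [0, 0, 0]],
    [[0, 0, 0], [0, 0, 0]],
    [[0, 0, 0], [0, 0, 0]],
    [[0, 0, 0], [0, 0, 0]],
  ],
)

```text
time_s: 16.65
tool_pos: [0.528, -0.1796, 0.2176]
tool_rot: [-136.3, 89.8, 152.4]
force: [0.2, -0.4, 0.4]
grip_width: 0.0872
```

Run:
```python
from look import *
o=env.get_obs();print(o['time_s'],o['qpos'].round(1),o['tool_pos'],o['force'],o['grip_width']);plan([.526,-.1995,.13],108.6,o)
```

```text
16.65 [ 42.2   9.3 -29.   95.9   4.6  76.2 -58.8] [ 0.52800456 -0.17959734  0.21756104] [ 0.18140441 -0.38454698  0.44255842] 0.08717538912522925
R cols x,y,z [[-0.0035, 0.9467, 0.3221], [0.0018, 0.3221, -0.9467], [-1.0, -0.0027, -0.0028]]
jaw yaw 108.6 rotvec deg tool [-179.81   -0.24   -0.26] units [-1.4984 -0.002  -0.0021]
jaw yaw 288.6 rotvec deg tool [ 0.19 -0.16  0.16] units [ 0.0016 -0.0014  0.0013]
world d [-0.002  -0.0199 -0.0876] tool d mm [87.5 -8.1 18.4] units [ 2.188 -0.202  0.461]
```

Request:
drive_tool(
  increments=[
    [[0.2, -0.1, 0.2], [0.0016, -0.0014, 0.0013]],
    [[0.4, -0.1, 0.26], [0, 0, 0]],
    [[0.4, 0, 0], [0, 0, 0]],
    [[0.4, 0, 0], [0, 0, 0]],
    [[0.3, 0, 0], [0, 0, 0]],
    [[0.2, 0, 0], [0, 0, 0]],
    [[0, 0, 0], [0, 0, 0]],
    [[0, 0, 0], [0, 0, 0]],
  ],
)

```text
time_s: 17.45
tool_pos: [0.5263, -0.2012, 0.1416]
tool_rot: [-1.3, 90.0, -72.7]
force: [-0.2, 0.5, 0.4]
grip_width: 0.0871
```

Run:
```python
from look import *
o=env.get_obs();print(o['time_s'],o['qpos'].round(1),o['tool_pos'],o['force'],o['grip_width']);plan([.526,-.1995,.086],108.6,o)
look('g',{'side':(290,180,410,300)})
```

```text
17.45 [ 42.9  13.  -27.9 100.8   6.6  67.8 -58.4] [ 0.52631869 -0.20123456  0.14163142] [-0.1733156   0.47866281  0.43282828] 0.08708009272769725
R cols x,y,z [[0.0002, 0.9482, 0.3176], [-0.0007, 0.3176, -0.9482], [-1.0, -0.0, 0.0007]]
jaw yaw 108.6 rotvec deg tool [ 1.7992e+02  0.0000e+00 -7.0000e-02] units [ 1.4993e+00  0.0000e+00 -6.0000e-04]
jaw yaw 288.6 rotvec deg tool [-0.08  0.04  0.  ] units [-0.0007  0.0004  0.    ]
world d [-0.0003  0.0017 -0.0556] tool d mm [55.6  0.2 -1.8] units [ 1.391  0.006 -0.045]
side (290, 180, 410, 300) 5.0
```

View pics/g_side.png

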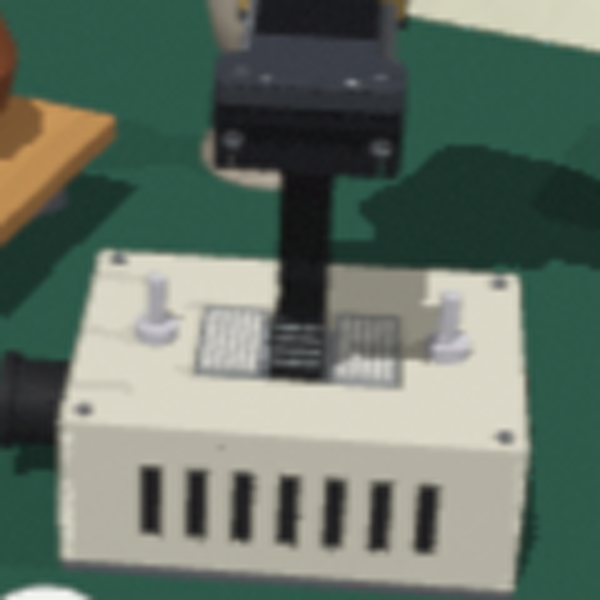

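Request:
drive_tool(
  increments=[
    [[0.15, 0, -0.045], [0, 0, 0]],
    [[0.2, 0, 0], [0, 0, 0]],
    [[0.2, 0, 0], [0, 0, 0]],
    [[0.2, 0, 0], [0, 0, 0]],
    [[0.1, 0, 0], [0, 0, 0]],
    [[0, 0, 0], [0, 0, 0]],
    [[0, 0, 0], [0, 0, 0]],
  ],
)

```text
time_s: 18.2
tool_pos: [0.5256, -0.1995, 0.1075]
tool_rot: [-26.3, 90.0, -97.8]
force: [-0.5, 0.0, 0.1]
grip_width: 0.087
```

Request:
drive_tool(
  increments=[
    [[0.15, 0, 0], [0, 0, 0]],
    [[0.15, 0, 0], [0, 0, 0]],
    [[0.12, 0, 0], [0, 0, 0]],
    [[0.06, 0, 0], [0, 0, 0]],
    [[0, 0, 0], [0, 0, 0]],
    [[0, 0, 0], [0, 0, 0]],
    [[0, 0, 0], [0, 0, 0]],
  ],
)

```text
time_s: 18.9
tool_pos: [0.5258, -0.1995, 0.0885]
tool_rot: [5.8, 89.9, -65.7]
force: [0.8, 0.4, 1.4]
grip_width: 0.0873
```

Run:
```python
from look import *
o=env.get_obs();print(o['time_s'],o['qpos'].round(1),o['tool_pos'],o['force'],o['grip_width']);plan([.526,-.1995,.086],108.6,o)
look('h',{'side':(290,180,410,300)})
```

```text
18.9 [ 42.2  15.9 -27.6 104.    8.3  62.  -59.9] [ 0.52575488 -0.19953289  0.08854923] [0.80971025 0.42377382 1.35248372] 0.08732657771304751
R cols x,y,z [[0.0004, 0.9483, 0.3175], [-0.0008, 0.3175, -0.9483], [-1.0, 0.0001, 0.0009]]
jaw yaw 108.6 rotvec deg tool [ 1.7991e+02 -1.0000e-02 -8.0000e-02] units [ 1.4993e+00 -1.0000e-04 -7.0000e-04]
jaw yaw 288.6 rotvec deg tool [-0.09  0.05 -0.01] units [-0.0007  0.0004 -0.    ]
world d [ 0.0002  0.     -0.0025] tool d mm [2.5 0.2 0. ] units [0.064 0.006 0.001]
side (290, 180, 410, 300) 5.0
```

View pics/h_side.png

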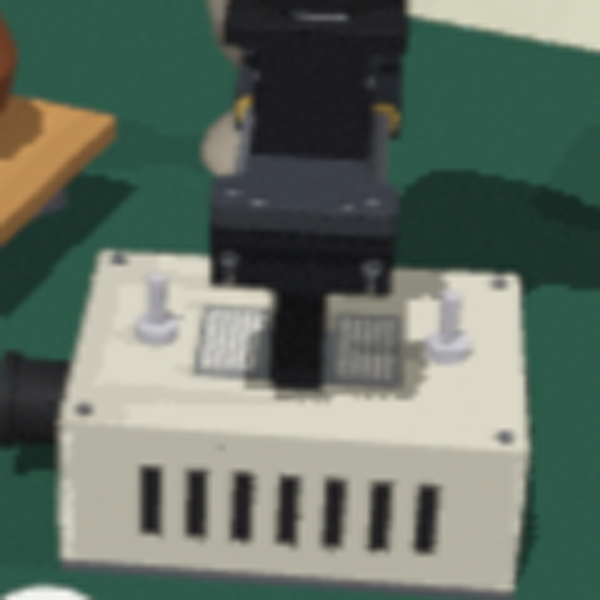

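Request:
drive_tool(
  increments=[
    [[0.06, 0, 0], [0, 0, 0]],
    [[0, 0, 0], [0, 0, 0]],
    [[0, 0, 0], [0, 0, 0]],
  ],
)

```text
time_s: 19.25
tool_pos: [0.5254, -0.1994, 0.0858]
tool_rot: [-41.7, 90.0, -113.2]
force: [0.0, 0.9, 0.5]
grip_width: 0.0868
```

Request:
drive_tool(
  increments=[
    [[0, 0, 0], [0, 0, 0]],
    [[0, 0, 0], [0, 0, 0]],
    [[0, 0, 0], [0, 0, 0]],
    [[0, 0, 0], [0, 0, 0]],
    [[0, 0, 0], [0, 0, 0]],
    [[0, 0, 0], [0, 0, 0]],
    [[0, 0, 0], [0, 0, 0]],
    [[0, 0, 0], [0, 0, 0]],
  ],
  hand=-1,
  squeeze=27,
)

```text
time_s: 20.05
tool_pos: [0.5257, -0.1997, 0.0863]
tool_rot: [-5.8, 89.9, -77.3]
force: [-1.1, -1.2, 2.9]
grip_width: 0.0431
```

Request:
drive_tool(
  increments=[
    [[0, 0, 0], [0, 0, 0]],
    [[0, 0, 0], [0, 0, 0]],
    [[0, 0, 0], [0, 0, 0]],
  ],
)

```text
time_s: 20.35
tool_pos: [0.5257, -0.1997, 0.0863]
tool_rot: [-0.8, 89.9, -72.3]
force: [-1.4, -0.8, 6.0]
grip_width: 0.0433
```

Run:
```python
from look import *
o=env.get_obs();print(o['time_s'],o['tool_pos'],o['force'],o['wrist_torque'],o['grip_width'])
look('i',{'side':(290,180,410,300),'top':(310,210,430,330)})
```

```text
20.35 [ 0.52573147 -0.19972807  0.0862758 ] [-1.43202545 -0.81564317  6.00859794] [-0.0082405   0.28634992  0.0487189 ] 0.04328981127219242
side (290, 180, 410, 300) 5.0
top (310, 210, 430, 330) 5.0
```

View pics/i_side.png

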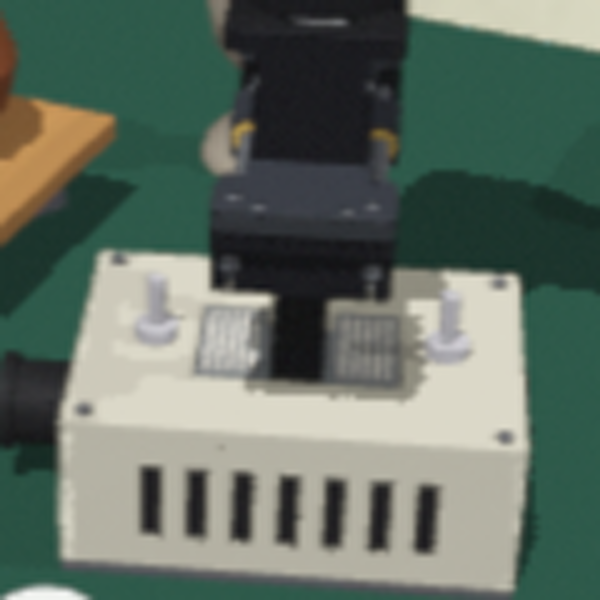

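View pics/i_top.png

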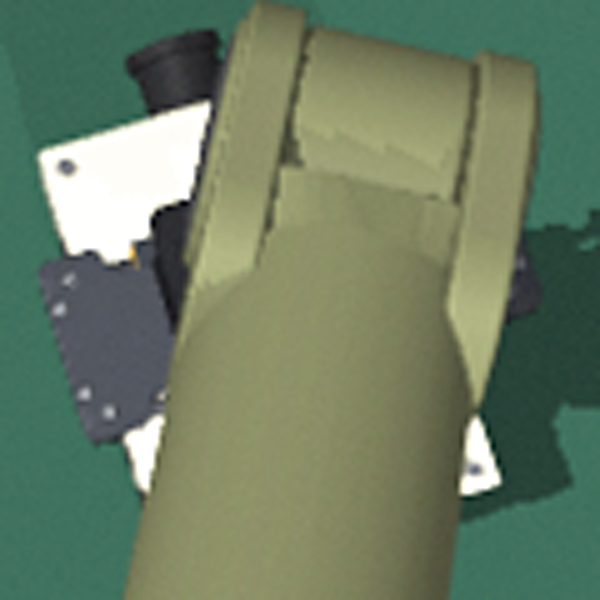

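Request:
drive_tool(
  increments=[
    [[-0.04, 0, 0], [0, 0, 0]],
    [[-0.06, 0, 0], [0, 0, 0]],
    [[-0.08, 0, 0], [0, 0, 0]],
    [[-0.1, 0, 0], [0, 0, 0]],
    [[0, 0, 0], [0, 0, 0]],
  ],
)

```text
time_s: 20.95
tool_pos: [0.5259, -0.1994, 0.0976]
tool_rot: [21.1, 89.9, -50.4]
force: [-0.5, -0.9, -3.7]
grip_width: 0.0429
```

Run:
```python
from look import *
o=env.get_obs();print(o['time_s'],o['tool_pos'],o['force'],o['wrist_torque'],o['grip_width'])
look('j',{'side':(290,180,410,300)})
```

```text
20.95 [ 0.52590441 -0.19941744  0.09755666] [-0.50942985 -0.87810922 -3.66911676] [-0.04679689 -0.01846913 -0.03048035] 0.04285742079064657
side (290, 180, 410, 300) 5.0
```

View pics/j_side.png

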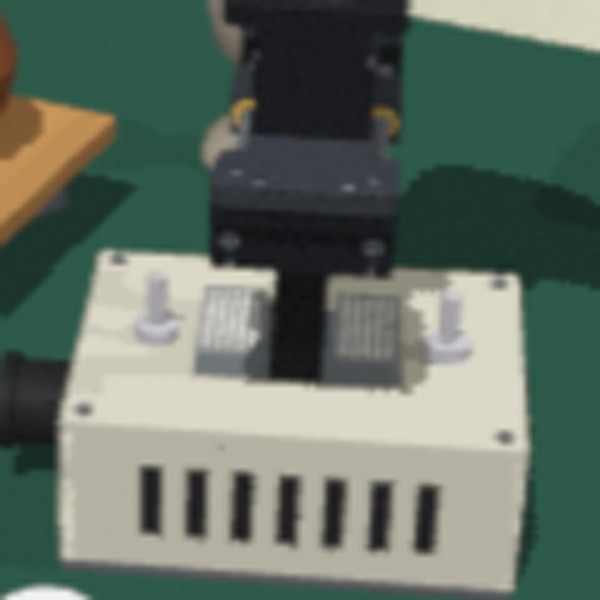

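The cassette's top is now about 11 mm above the trap's (its sides show at crop row ~370) and it is level. Drawing it out.

Request:
drive_tool(
  increments=[
    [[-0.1, 0, 0], [0, 0, 0]],
    [[-0.2, 0, 0], [0, 0, 0]],
    [[-0.2, 0, 0], [0, 0, 0]],
    [[-0.2, 0, 0], [0, 0, 0]],
    [[-0.2, 0, 0], [0, 0, 0]],
    [[-0.2, 0, 0], [0, 0, 0]],
    [[-0.2, 0, 0], [0, 0, 0]],
    [[-0.2, 0, 0], [0, 0, 0]],
    [[-0.2, 0, 0], [0, 0, 0]],
    [[-0.2, 0, 0], [0, 0, 0]],
  ],
)

```text
time_s: 22.0
tool_pos: [0.5255, -0.1994, 0.1738]
tool_rot: [-24.5, 90.0, -96.0]
force: [0.5, 0.6, -2.7]
grip_width: 0.0427
```

Request:
drive_tool(
  increments=[
    [[-0.2, 0, 0], [0, 0, 0]],
    [[-0.3, 0, 0], [0, 0, 0]],
    [[-0.4, 0, 0], [0, 0, 0]],
    [[-0.4, 0, 0], [0, 0, 0]],
    [[-0.4, 0, 0], [0, 0, 0]],
    [[-0.4, 0, 0], [0, 0, 0]],
    [[-0.3, 0, 0], [0, 0, 0]],
    [[-0.2, 0, 0], [0, 0, 0]],
    [[-0.1, 0, 0], [0, 0, 0]],
    [[-0.05, 0, 0], [0, 0, 0]],
  ],
)

```text
time_s: 23.0
tool_pos: [0.5255, -0.1993, 0.2831]
tool_rot: [-43.0, 90.0, -114.4]
force: [-0.4, 0.3, -3.9]
grip_width: 0.0429
```

Request:
drive_tool(
  increments=[
    [[0, 0, 0], [0, 0, 0]],
    [[0, 0, 0], [0, 0, 0]],
    [[0, 0, 0], [0, 0, 0]],
    [[0, 0, 0], [0, 0, 0]],
    [[0, 0, 0], [0, 0, 0]],
  ],
)

```text
time_s: 23.5
tool_pos: [0.5254, -0.1994, 0.2828]
tool_rot: [-66.0, 90.0, -137.5]
force: [-0.8, 0.3, -3.3]
grip_width: 0.0427
```

Run:
```python
from look import *
o=env.get_obs();print(o['time_s'],o['qpos'].round(1),o['joint_velocities'].round(2),o['tool_pos'],o['force'],o['wrist_torque'],o['grip_width'])
look('k',{'side':(0,0,640,480),'top':(0,0,640,480)})
```

```text
23.5 [ 43.5   8.  -28.2  89.7   3.8  83.2 -56.4] [-0.05 -0.03 -0.   -0.09 -0.03 -0.04 -0.  ] [ 0.5254381  -0.19935468  0.28284653] [-0.76277336  0.25099316 -3.315353  ] [ 0.01386266  0.04922165 -0.03389724] 0.042747498798705874
side (0, 0, 640, 480) 1.25
top (0, 0, 640, 480) 1.25
```

View pics/k_side.png

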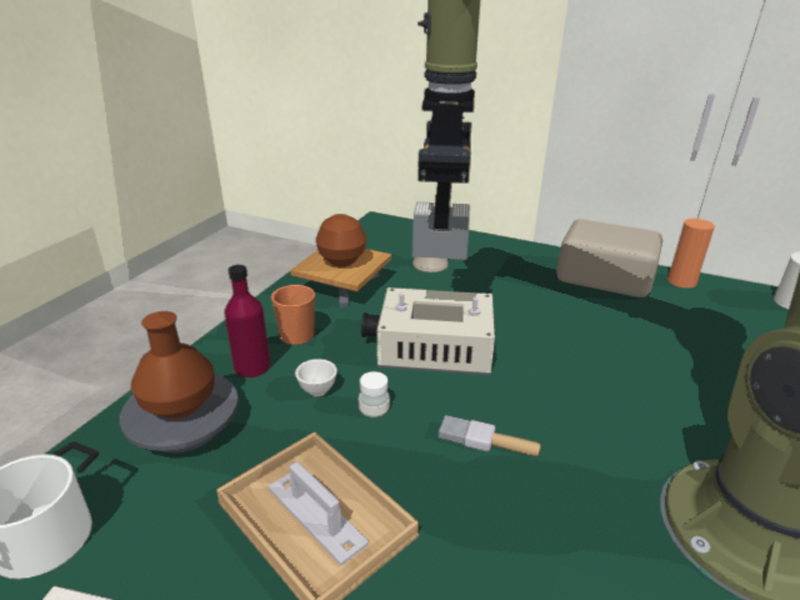

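View pics/k_top.png

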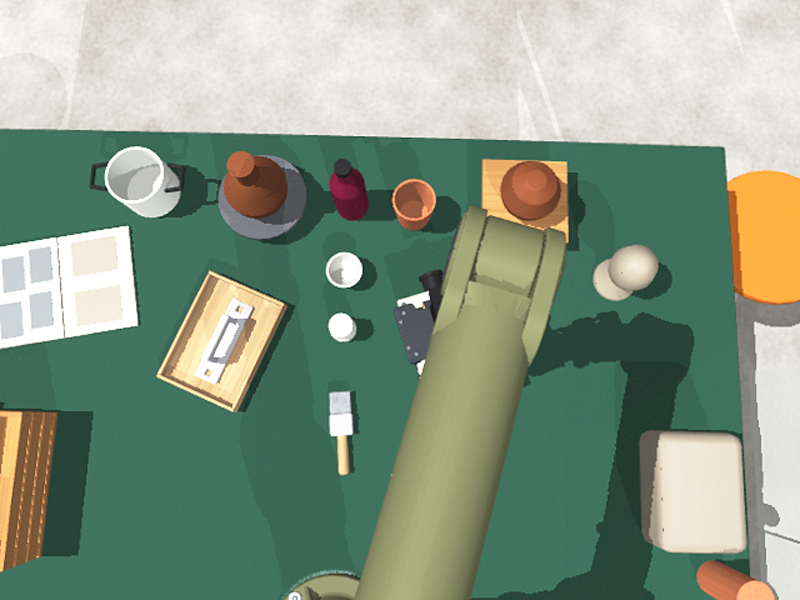

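Run:
```python
from look import *
d=pickle.load(open('k.pkl','rb'))['side'];a=np.radians(18.6)
R=np.array([[np.cos(a),-np.sin(a)],[np.sin(a),np.cos(a)]])
P=[np.r_[np.array([.5257,-.1995])+R@[x,.03],.202] for x in(-.045,.045)]
print((proj(d,P)*1.25).round(1))
o=env.get_obs();print(o['time_s'],o['tool_pos'],o['grip_width'])
env.sign_off()
```

```text
[[467.4 259.8]
 [413.3 256.7]]
23.6 [ 0.52554816 -0.19929676  0.28301329] 0.04258655665052028
the job is handed in; nothing more can be done
```

The job is handed in at 23.6 s. The lock plate is in the tray, and the arm is holding the cassette by its squeezed catches above the trap.

- **Lock plate:** I lifted it straight off the pegs by its handle bar and set it in the tray until the force showed light contact, about 17 N at most. I eased back before opening the fingers. Both cameras show it lying flat, handle up and along the tray's x axis.
- **Cassette:** I squeezed the catches with 27 N and drew it straight up. It is upright and still, with its underside about 0.20 m above the table. That is about 12 cm above the trap's top and 9 cm above the peg tips. Its lower edge in the side view matches the predicted position to within about 2 pixels.
- **Other things:** The last two views show them where they were at the start.

One reading disagreed with the task text: the finger opening over the squeezed paddles was about 43 mm, against the 46 mm stated. The catches released all the same, and the grip stayed steady throughout the lift.

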